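# Weigh a tray of specimen pots for dispatch

## Robot

A 6-joint arm with a two-finger parallel gripper is mounted at the origin on the work surface. World frame = base frame: x ahead of the robot, y to its left, z up, the work surface at z = 0. Lengths are in m, angles in rad, forces in N, time in s.
With the tool pointing down it reaches from about 0.375 to 0.925 m from the base axis. Payload 5.7 kg.
Tool frame: the origin (TCP) lies midway between the tips of the shut fingers; the grasp point (between the pads) lies 19 mm behind it; z points along the fingers, x is the direction in which the jaws open and shut, and the axes are right-handed (so a half turn about z gives the same grasp; the last joint's range is limited). The gripper opens to 88 mm and grips with 3 to 60 N. Pads are 20 mm wide; open, the fingers measure 115 mm over their backs; the gripper's body (75 mm by 178 mm) begins 61 mm behind the grasp point.
Start: joints at [-1.302, 0.359, 1.51, -0, 1.272, -0.115], TCP at [0.225, -0.556, 0.223] pointing down, gripper open.
Joint ranges: [-2.97, 2.97], [-1.01, 2.36], [0.21, 2.38], [-0.96, 4.11], [0.2, 2.71], [-2.98, 2.98]. Speed limits (rad/s): [2.39, 2.39, 3.14, 3.14, 3.14, 3.14].

## Interface

Orientations are given as a unit quaternion [x, y, z, w].
In Python, from bench import move_ptp, servo_line, goto_joints, move_gripper, sleep, inverse_kinematics, capture, PlanningError, close_job, spot_in, silhouettes, current_clock, current_joint_pos, current_qvel, current_joint_torque, current_position, current_orientation, current_force, current_torque, current_finger_gap gives the robot as it stands. Calls block until the motion is done:
- move_ptp(position, orientation): joint-space move of the TCP to a pose.
- servo_line(position, orientation=None, rate=0.15, contact_N=None): straight line of the TCP; orientation=None keeps the orientation; rate is the mean speed in m/s. With contact_N (N) it stops when the force on the tool has changed by that much, and returns True; else False.
- goto_joints(angles): joint-space move.
- move_gripper(opening): finger opening in m; the grip force is fixed at half the most; returns when the fingers have stopped.
- sleep(seconds).
- inverse_kinematics(position, orientation): joint angles nearest the present ones, or None.
- capture(name): name is "side" or "top" or "wrist"; returns a dict with "image" (420x560x3 uint8, blue, green, red), "range_z" (420x560 float32, m along the optical axis (not along the pixel's ray), 0 where there is no reading), "intrinsics" (3x3 intrinsics, pixels), "k1" (the pictures are not rectified: a ray, as slopes to the right and down, at radius r is drawn at 1 + k1 r^2 times it, then the intrinsics apply), "R" (3x3) and "t" (3): a world point X has camera coordinates R X + t. Camera axes: x right, y down, z forward; pixel columns grow to the right and rows downward; lengths in m; the calibration is good to about 2 mm. A picture is of the moment at which its call begins.
A pose or a line that the arm cannot do raises PlanningError and nothing moves.
- close_job(): hands the job in, once; it reports no verdict.
Trained networks look in the newest picture that a camera, given by its name, has taken for a name from the list of things; names that differ only in an ending like _2 or _b are one class to them, and where a whole thing is asked for, a point or a joint stands for the part that bears it (a point fixed in the world has none). Each returns a list of dicts, best first, with "conf" (0 to 1); they miss things now and then, are a little off and sometimes report something else, mostly with a low value. They report only what shows in the picture. A call takes as long as a camera call. They do not tell look-alikes from the thing itself.
- spot_in(camera, query): "xy" ([column, row] in pixels, amid what is visible of it).
- silhouettes(camera, query): "region" (420x560 bool, what is visible of it) and "xy" ([column, row] in pixels, amid what is visible of it).
Readings, each from a call of its own:
- current_clock(): time.
- current_joint_pos(): joint angles.
- current_qvel(): joint speeds.
- current_joint_torque(): joint torques, N m.
- current_position(): TCP position.
- current_orientation(): TCP orientation.
- current_force(): force on the tool from outside, world axes, zero at the start.
- current_torque(): the same for the moment, N m.
- current_finger_gap(): finger opening in m.
Only numpy, scipy, OpenCV 4.12 (cv2) and the standard library are available. Lean on these libraries where they do the work, as an engineer would, in place of code of your own. Each camera call takes 0.05 s, during which the arm holds its last target. There are 200 camera calls.

## Task

Lift just the top steel tray off the nested stack, without pulling up the one under it, and set it on the middle of the balance pan. Keep the beam locked while you put all the specimen pots on the bench into that tray; then swing the lock handle its quarter turn to the open stop and slide the counterpoise until the freed beam comes to rest level. Leave everything else on the bench where it is.

Things in the scene. Friction and masses are not known exactly. Their poses are not given: they have to be found in the camera images.
- tray_top_c (a point): Top one of three identical narrow steel trays nested on the bench: 190 mm long (x), 62 wide (y), 30 high, 110 g, open on top. Point: its centre, 15 mm under the rim. The outside's upper 16 mm is a vertical skirt, 62 across: grip it there from above. Inside floor 168 x 41 mm, 3 mm above the underside; the walls slope, the mouth is 182 x 54: room for four pots in one row along x
- tray_middle_c (a point): The tray right under the top one, same shape; its centre, half-way up (15 mm under its rim). Not to be lifted. In the stack each skirt rests on the skirt of the next tray, 16 mm lower, with the outsides flush: fingers reaching more than 16 mm below the top rim also take hold of this tray. About 1 mm of play between the nested walls
- tray_bottom_c (a point): The lowest tray of the stack, same shape, standing on the bench; its centre, half-way up
- pan_centre (a point): Centre of the top of the balance pan, a flat steel plate 160 mm (x) by 90 mm (y), about 97 mm above the bench when the beam is level. It is fixed on one end of the beam and tilts with it. x runs across the beam, y along the beam away from the counterpoise, z up
- beam (a joint): Tilt of the balance beam, rad: 0 level, positive pan low, stops at -0.12 and 0.12. With the lock closed it is held within about 0.01 of level. Freed, it settles in about 2 s; a spring makes it lean 0.007 to 0.008 rad per mm that the counterpoise is off, up to the stops. When level, the black mark on the beam's counterpoise end is at the height of the black mark on the fixed post beyond it
- counterpoise (a joint): Travel of the counterpoise along the beam, m: 0 (nearest the pivot) to 0.13 (outermost); more travel lifts the pan. It stays where it is left and takes about 2 N to slide. Starts at 0 to 0.03. With the pan empty the beam levels near 0; each 100 g on the middle of the pan needs about 22 mm of travel
- counterpoise_grip (a point): Centre of the upright fin on the dark steel counterpoise: fin 14 mm thick along the beam (y), 30 mm across it (x), its top 13 mm above this point; the block's top is 15 mm below this point, 44 mm (x) by 36 mm (y). y points along the beam to the pan; the counterpoise goes along -y as its travel grows. Tilts with the beam
- lock (a joint): Angle of the quarter-turn beam lock, rad: 0 closed (two blades hold the beam's end), 1.571 open, at its stop. Grows anticlockwise seen from above; starts at 0; stays where it is left; about 2 N at the handle turns it
- lock_grip (a point): Gripping point on the lock's black bar handle, 50 mm from the hinge axis, about 101 mm above the bench. The bar is upright, 12 mm thick (y), 24 mm high (12 above and below this point), and runs on for 24 mm past this point. From the axis it runs along its own -x; z up
- lock_hinge (a point): On the lock's vertical hinge axis, at the height of the grip point
- pot0_c (a point): One of three or four like specimen pots on the bench (an absent one has no reading), 65 to 100 g. Square body 34 x 34 mm, 30 high, with a round cap 34 across, 16 high: 46 mm in all. Point: its centre, 23 mm above its underside; x and y along the body's sides, z towards the cap. In the tray the cap stands above the rim
- pot1_c (a point): One of three or four like specimen pots on the bench (an absent one has no reading), 65 to 100 g. Square body 34 x 34 mm, 30 high, with a round cap 34 across, 16 high: 46 mm in all. Point: its centre, 23 mm above its underside; x and y along the body's sides, z towards the cap. In the tray the cap stands above the rim
- pot2_c (a point): One of three or four like specimen pots on the bench (an absent one has no reading), 65 to 100 g. Square body 34 x 34 mm, 30 high, with a round cap 34 across, 16 high: 46 mm in all. Point: its centre, 23 mm above its underside; x and y along the body's sides, z towards the cap. In the tray the cap stands above the rim
- pot3_c (a point): One of three or four like specimen pots on the bench (an absent one has no reading), 65 to 100 g. Square body 34 x 34 mm, 30 high, with a round cap 34 across, 16 high: 46 mm in all. Point: its centre, 23 mm above its underside; x and y along the body's sides, z towards the cap. In the tray the cap stands above the rim
- sanitiser: Not part of the job, to be left alone: white pump-less bottle, 60 mm across, 150 mm high; origin at the centre of its underside
- tape_roll: Not part of the job, to be left alone: roll of tape lying flat, 70 mm across, 19 mm high; origin at the centre of its underside
- marker: Not part of the job, to be left alone: marker pen lying on the bench, 125 mm long, 14 mm thick; origin at the centre of its underside
- gauze_bowl: Not part of the job, to be left alone: empty steel bowl, 110 mm across, 45 mm high; origin at the centre of its underside
- glove_box: Not part of the job, to be left alone: glove carton, 120 x 230 mm, 75 mm high; origin at the centre of its underside
Things that resemble listed ones, but are neither listed nor needed, are in the scene too. Leave any black or green look-alike of the part that bears pot0_c alone.

How it is judged:
On the way, in this order (a step that is already met when the one before it is completed fails the run):
1. the top tray stands on the pan, the beam still locked (x of tray_top_c in the frame of pan_centre between -0.035 and 0.035 m and y of tray_top_c in the frame of pan_centre between -0.03 and 0.03 m and z of tray_top_c in the frame of pan_centre between 0.01 and 0.021 m and angle between the z axis of tray_top_c and the z axis of pan_centre, either way round below 0.08 rad and value of joint lock below 0.4 rad), for 0.2 s.
2. all the pots are in the tray on the pan, the beam still locked (all of step 1 and x of pot0_c in the frame of tray_top_c between -0.09 and 0.09 m and y of pot0_c in the frame of tray_top_c between -0.024 and 0.024 m and z of pot0_c in the frame of tray_top_c between -0.005 and 0.022 m and x of pot1_c in the frame of tray_top_c between -0.09 and 0.09 m and y of pot1_c in the frame of tray_top_c between -0.024 and 0.024 m and z of pot1_c in the frame of tray_top_c between -0.005 and 0.022 m and x of pot2_c in the frame of tray_top_c between -0.09 and 0.09 m and y of pot2_c in the frame of tray_top_c between -0.024 and 0.024 m and z of pot2_c in the frame of tray_top_c between -0.005 and 0.022 m and x of pot3_c in the frame of tray_top_c between -0.09 and 0.09 m and y of pot3_c in the frame of tray_top_c between -0.024 and 0.024 m and z of pot3_c in the frame of tray_top_c between -0.005 and 0.022 m), for 0.2 s.
3. the lock is opened with the loaded tray on the pan (x of tray_top_c in the frame of pan_centre between -0.035 and 0.035 m and y of tray_top_c in the frame of pan_centre between -0.03 and 0.03 m and z of tray_top_c in the frame of pan_centre between 0.01 and 0.021 m and angle between the z axis of tray_top_c and the z axis of pan_centre, either way round below 0.08 rad and x of pot0_c in the frame of tray_top_c between -0.09 and 0.09 m and y of pot0_c in the frame of tray_top_c between -0.024 and 0.024 m and z of pot0_c in the frame of tray_top_c between -0.005 and 0.022 m and x of pot1_c in the frame of tray_top_c between -0.09 and 0.09 m and y of pot1_c in the frame of tray_top_c between -0.024 and 0.024 m and z of pot1_c in the frame of tray_top_c between -0.005 and 0.022 m and x of pot2_c in the frame of tray_top_c between -0.09 and 0.09 m and y of pot2_c in the frame of tray_top_c between -0.024 and 0.024 m and z of pot2_c in the frame of tray_top_c between -0.005 and 0.022 m and x of pot3_c in the frame of tray_top_c between -0.09 and 0.09 m and y of pot3_c in the frame of tray_top_c between -0.024 and 0.024 m and z of pot3_c in the frame of tray_top_c between -0.005 and 0.022 m and value of joint lock above 1.4 rad), for 0.2 s.
At the end, for the whole second after the job is handed in: The top tray stands flat on the pan, its centre within 35 mm (along its length) and 30 mm (across) of the pan's centre, with every pot in it; the lock is open (over 1.4 rad), the beam is at rest within 0.025 rad of level, and the other two trays are still stacked within 40 mm of where they were (all of step 3 and value of joint beam between -0.025 and 0.025 rad and velocity of joint beam between -0.03 and 0.03 rad/s and distance of each of tray_middle_c, tray_bottom_c from where it was at the start of the episode below 0.04 m); the robot touches nothing.
It fails at once if the tray under the top one is dragged up by more than 8 mm (height (world z) of tray_middle_c above 0.039 m).
It fails at once if something that is not part of the job is moved by more than 40 mm (distance of any of sanitiser, tape_roll, marker, gauze_bowl, glove_box from where it was at the start of the episode above 0.04 m).
Of pot0, pot1, pot2, pot3 only 3 to 4 are there at a start; the rules pass over those that are not, and their reading is None.
At some moment in a run one of pot0, pot1, pot2, pot3 may be knocked a few centimetres aside while the robot is not near it.
Once in a run the grip may slacken for a moment while it holds something.
It also fails if it takes over 210 s, if anything falls off the work surface, if the arm or the gripper's body presses on something with over 40 N, if the wrist force passes 120 N, or if a joint passes its speed limit or range.

## Working session

There is one attempt and no reset: what is moved stays moved. The work goes in short steps, each a Python script; the robot and the scene stay as the last script left them, time stands still between calls to the robot, and variables do not carry over. Pictures are saved under pics/ and viewed, about 12 in all and at most 16, crops included, and the job is handed in when it is done.

```bash
mkdir -p pics; ls
cat > h.py <<'E'
import numpy as np, cv2
from bench import *
from scipy.spatial.transform import Rotation as Rot
def down(yaw):  # tool z down, tool x (jaw) along yaw in world
    c,s=np.cos(yaw),np.sin(yaw)
    return Rot.from_matrix(np.array([[c,s,0],[s,-c,0],[0,0,-1]])).as_quat()
def cloud(c):
    h,w=c["range_z"].shape; K=np.array(c["intrinsics"]); u,v=np.meshgrid(np.arange(w),np.arange(h))
    xd=(u-K[0,2])/K[0,0]; yd=(v-K[1,2])/K[1,1]; x,y=xd.copy(),yd.copy()
    for _ in range(8):
        f=1+c["k1"]*(x*x+y*y); x,y=xd/f,yd/f
    z=c["range_z"]; P=np.stack([x*z,y*z,z],-1)
    W=(P-np.array(c["t"]))@np.array(c["R"]); W[z==0]=np.nan
    return W
def save(c,n,**k): cv2.imwrite("pics/"+n+".png",c["image"])
E
python3 - <<'E'
from h import *
for n in ("top","side"):
    c=capture(n); save(c,n+"0"); W=cloud(c)
    for q in ["tray_top_c","tray_middle_c","pan_centre","beam","counterpoise_grip","lock_grip","pot0_c","sanitiser","tape_roll","marker","gauze_bowl","glove_box"]:
        for d in silhouettes(n,q):
            m=d["region"]; p=W[m]; p=p[~np.isnan(p[:,0])]
            if len(p): 
                zt=np.percentile(p[:,2],95); t=p[p[:,2]>zt-.008]
                print(n,q,round(d["conf"],2),np.round(d["xy"]),"med",np.round(np.median(p,0),3),"top",np.round(t.mean(0),3),"lo",np.round(np.percentile(t,2,0),3),"hi",np.round(np.percentile(t,98,0),3))
print(current_clock())
E
```

```text
pics
top tray_top_c 0.89 [185. 190.] med [0.533 0.358 0.038] top [0.534 0.357 0.061] lo [0.438 0.321 0.056] hi [0.626 0.388 0.067]
top pan_centre 0.72 [320. 156.] med [ 0.617 -0.029  0.097] top [ 0.612 -0.022  0.1  ] lo [ 0.536 -0.185  0.096] hi [0.688 0.032 0.12 ]
top beam 0.64 [319. 157.] med [ 0.616 -0.029  0.097] top [ 0.611 -0.021  0.1  ] lo [ 0.536 -0.185  0.096] hi [0.688 0.032 0.12 ]
top counterpoise_grip 0.68 [377. 157.] med [ 0.616 -0.178  0.094] top [ 0.619 -0.184  0.12 ] lo [ 0.604 -0.19   0.116] hi [ 0.635 -0.177  0.125]
top counterpoise_grip 0.68 [242. 157.] med [0.618 0.188 0.043] top [0.623 0.189 0.048] lo [0.608 0.174 0.044] hi [0.635 0.202 0.054]
top lock_grip 0.45 [434. 174.] med [ 0.56  -0.333  0.111] top [ 0.556 -0.336  0.114] lo [ 0.519 -0.342  0.11 ] hi [ 0.592 -0.329  0.12 ]
top lock_grip 0.34 [379. 154.] med [ 0.615 -0.179  0.093] top [ 0.619 -0.184  0.12 ] lo [ 0.604 -0.19   0.116] hi [ 0.635 -0.177  0.125]
top pot0_c 0.72 [249. 232.] med [0.42  0.162 0.044] top [0.421 0.162 0.047] lo [0.407 0.148 0.043] hi [0.437 0.178 0.052]
top pot0_c 0.71 [222. 182.] med
[... 3117 characters left out ...]
97 0.173 0.046] lo [0.482 0.157 0.041] hi [0.513 0.187 0.049]
side tape_roll 0.65 [344. 303.] med [0.357 0.262 0.018] top [0.356 0.261 0.018] lo [0.324 0.227 0.013] hi [0.386 0.292 0.022]
side marker 0.66 [330. 222.] med [0.412 0.056 0.013] top [0.409 0.06  0.014] lo [0.368 0.011 0.009] hi [0.452 0.106 0.017]
side gauze_bowl 0.97 [338. 391.] med [0.37 0.47 0.02] top [0.371 0.47  0.043] lo [0.32  0.424 0.038] hi [0.424 0.527 0.048]
side gauze_bowl 0.36 [262. 174.] med [ 0.616 -0.021  0.098] top [ 0.612 -0.02   0.1  ] lo [ 0.536 -0.18   0.095] hi [0.687 0.036 0.119]
side glove_box 0.68 [213. 393.] med [0.599 0.519 0.075] top [0.596 0.518 0.075] lo [0.478 0.464 0.072] hi [0.698 0.569 0.078]
1.3
```

View pics/top0.png

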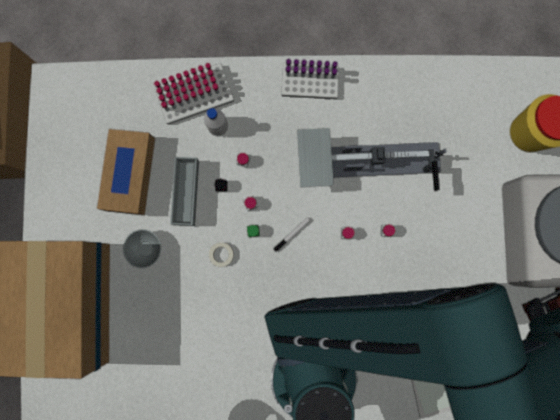

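View pics/side0.png

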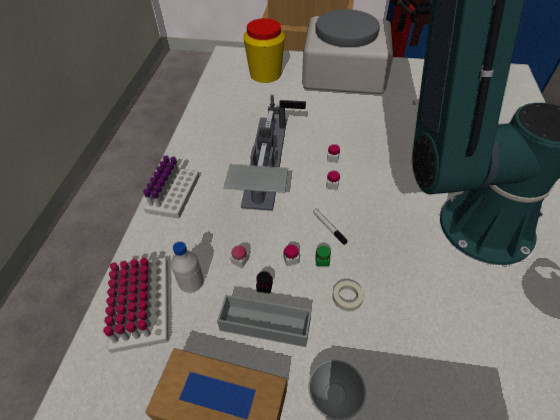

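The top view shows four red pots at about (243,159), (251,203), (348,233) and (389,230). The black (221,185) and green (253,231) look-alikes stay put. The tray stack is at (186,190), the pan at (315,157), the counterpoise at (378,156) and the lock bar at (435,175). Next I'll fit the geometry more tightly.

```bash
cat >> h.py <<'E'
def rect(P):
    return cv2.minAreaRect((P[:,:2]*1000).astype(np.float32))
def reds(c,W,zlo=.035,zhi=.06):
    hsv=cv2.cvtColor(c["image"],cv2.COLOR_BGR2HSV)
    m=((hsv[...,0]>160)&(hsv[...,1]>130)&(hsv[...,2]>60)&(W[...,2]>zlo)&(W[...,2]<zhi)).astype(np.uint8)
    n,l,s,ce=cv2.connectedComponentsWithStats(m); out=[]
    for i in range(1,n):
        if s[i,4]<25: continue
        p=W[l==i]; t=p[p[:,2]>np.percentile(p[:,2],90)-.007]
        out.append((s[i,4],np.round(t.mean(0),4),np.round((t.min(0)+t.max(0))/2,4),np.round(ce[i])))
    return out
E
python3 - <<'E'
from h import *
for n in ("top","side"):
    c=capture(n); W=cloud(c)
    print(n); [print(r) for r in reds(c,W)]
    def sel(x0,x1,y0,y1,z0,z1):
        m=(W[...,0]>x0)&(W[...,0]<x1)&(W[...,1]>y0)&(W[...,1]<y1)&(W[...,2]>z0)&(W[...,2]<z1); return W[m]
    for nm,b in dict(rim=(.4,.66,.3,.42,.053,.072),pan=(.5,.72,-.06,.08,.088,.106),fin=(.58,.66,-.23,-.13,.11,.13),cpblock=(.57,.67,-.25,-.1,.083,.1),lock=(.48,.62,-.38,-.3,.095,.125),beam=(.57,.66,-.3,-.06,.07,.13)).items():
        p=sel(*b)
        print(nm,len(p),rect(p) if len(p)>5 else '', np.round(np.percentile(p[:,2],[5,50,95]),4))
I=cv2.imread("pics/top0.png")[125:200,285:475]; J=cv2.imread("pics/side0.png")[80:220,200:320]
a=cv2.resize(I,(760,300),interpolation=cv2.INTER_CUBIC); b=cv2.resize(J,None,fx=2.1,fy=2.1,interpolation=cv2.INTER_CUBIC)
o=np.zeros((594,760,3),np.uint8); o[:300]=a; o[300:300+min(294,b.shape[0]),:b.shape[1]]=b[:294]; cv2.imwrite("pics/crop1.png",o)
E
```

```text
top
(np.int32(89), array([0.6222, 0.1896, 0.0468]), array([0.622 , 0.1897, 0.0478]), array([242., 158.]))
(np.int32(95), array([0.4968, 0.1689, 0.0466]), array([0.4959, 0.1692, 0.0474]), array([250., 203.]))
(np.int32(101), array([ 0.4145, -0.2142,  0.0474]), array([ 0.4147, -0.2137,  0.0497]), array([389., 230.]))
(np.int32(97), array([ 0.4102, -0.1006,  0.0467]), array([ 0.4097, -0.1015,  0.0477]), array([348., 232.]))
rim 438 ((532.21826171875, 354.68896484375), (65.12986755371094, 188.45315551757812), 86.76595306396484) [0.054  0.0603 0.0661]
pan 1910 ((612.65234375, -10.878143310546875), (161.3496856689453, 90.47637939453125), 2.0126442909240723) [0.093  0.0981 0.103 ]
fin 67 ((619.1080932617188, -182.9824981689453), (13.675763130187988, 31.127098083496094), 85.23539733886719) [0.1134 0.1193 0.1236]
cpblock 299 ((620.2562255859375, -173.5060577392578), (62.51176071166992, 151.74630737304688), 5.477136135101318) [0.0835 0.0902 0.096 ]
lock 190 ((555.794189453125, -336.492919921875), (80.6786880493164, 14.551826477050781), 2.424835443496704) [0.0966 0.1112 0.1179]
beam 827 ((620.8
[... 646 characters left out ...]
45361328) [0.0539 0.0601 0.0632]
pan 1503 ((612.7686767578125, -9.110061645507812), (159.87110900878906, 93.79507446289062), 2.4229843616485596) [0.0961 0.0988 0.1011]
fin 64 ((619.278076171875, -181.7331085205078), (29.115745544433594, 15.871325492858887), 8.10619068145752) [0.111  0.1196 0.1222]
cpblock 200 ((615.7918701171875, -170.27987670898438), (139.1209716796875, 59.921958923339844), 89.69353485107422) [0.0839 0.0911 0.0966]
lock 179 ((556.6421508789062, -333.63671875), (82.0219955444336, 16.388328552246094), 1.5531549453735352) [0.0964 0.1077 0.1147]
beam 595 ((614.7078857421875, -184.48873901367188), (229.89083862304688, 61.49724197387695), 89.51756286621094) [0.0733 0.0839 0.12  ]
```

View pics/crop1.png

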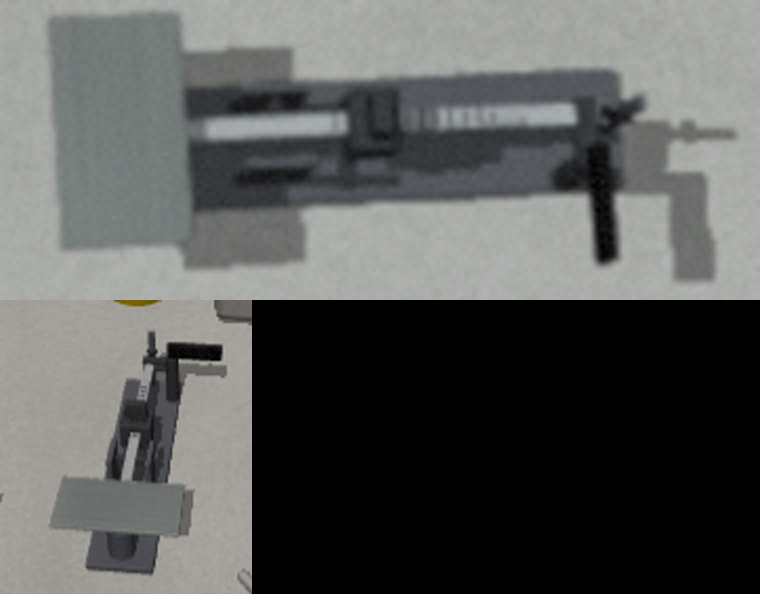

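```bash
cat >> h.py <<'E'
def yq(yaw_deg,pos):
    best=None
    for k in (0,180):
        y=np.radians(yaw_deg+k); q=down(y); j=inverse_kinematics(list(pos),list(q))
        if j is not None and (best is None or abs(j[5])<abs(best[1][5])): best=(q,j)
    return list(best[0])
E
python3 - <<'E'
from h import *
p=[.5316,.3558]; q=yq(86.7,[*p,.15])
move_gripper(.088)
move_ptp([*p,.16],q)
c=capture("wrist"); save(c,"w1"); W=cloud(c)
m=(W[...,2]>.054)&(W[...,2]<.07)&(abs(W[...,1]-.356)<.06)&(abs(W[...,0]-.53)<.12); print(m.sum(),rect(W[m]) if m.sum()>5 else '')
print(servo_line([*p,.0505],q,rate=.08,contact_N=6),current_position(),current_clock())
move_gripper(.0); print("gap",current_finger_gap(),current_force())
servo_line([*p,.0555],q,rate=.02); sleep(.2)
c=capture("side"); save(c,"s1"); print("gap",current_finger_gap(),current_force(),current_clock())
E
python3 -c "
import cv2;a=cv2.resize(cv2.imread('pics/w1.png'),(400,300));b=cv2.resize(cv2.imread('pics/s1.png')[260:380,180:340],(400,300),interpolation=2);cv2.imwrite('pics/c2.png',cv2.hconcat([a,b]))"
```

```text
4060 ((533.7720336914062, 356.0356140136719), (62.1929817199707, 190.20960998535156), 86.57032012939453)
False [0.53203113 0.35603144 0.05109392] 6.55
gap 0.06183020087210992 [-0.08395224 -0.04070947  1.22265659]
gap 0.06162189253978546 [-0.14528104  0.14875998 -0.47852096] 7.725
```

View pics/c2.png

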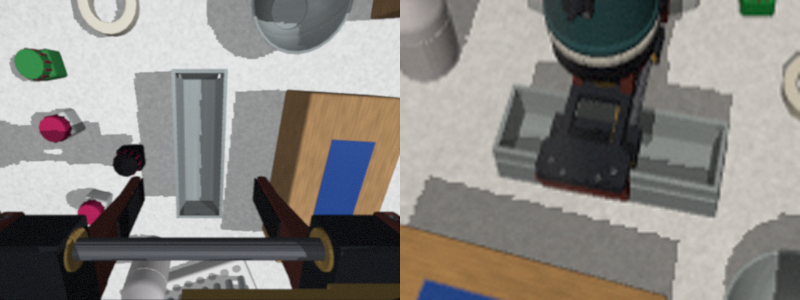

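The tray is held with a 62 mm gap, and its rim is about 5 mm up. I'll lift a little more and compare the force with one tray's weight before committing.

Run:
```python
from h import *
p=[.5316,.3558]
f=[];
for _ in range(5): f.append(current_force()); sleep(.05)
print(np.round(np.mean(f,0),2))
I=cv2.imread("pics/s1.png")
servo_line([*p,.057],rate=.02); sleep(.2); c=capture("side"); W=cloud(c); save(c,"s2")
print(current_force(),current_finger_gap())
# outer face points right of the gripper
m=(W[...,0]>.44)&(W[...,0]<.48)&(W[...,1]>.375)&(W[...,1]<.41)&(W[...,2]>.0)
for z0 in np.arange(0,.075,.005):
    s=W[m&(W[...,2]>=z0)&(W[...,2]<z0+.005)]; print(round(z0,3),len(s),np.round(s[:,1].mean(),4) if len(s) else '')
cv2.imwrite("pics/c3.png",cv2.resize(c["image"][290:365,205:325],(800,500),interpolation=cv2.INTER_CUBIC))
```

```text
[ 0.18 -0.11 -0.75]
[ 0.66829208 -0.04643103 -1.09413498] 0.0622655464259421
0.0 92 0.3986
0.005 0 
0.01 5 0.3906
0.015 15 0.3914
0.02 19 0.3913
0.025 15 0.3913
0.03 20 0.3914
0.035 16 0.3918
0.04 36 0.3891
0.045 20 0.389
0.05 14 0.3897
0.055 18 0.39
0.06 24 0.3893
0.065 51 0.3894
0.07 3 0.3853
```

View pics/c3.png

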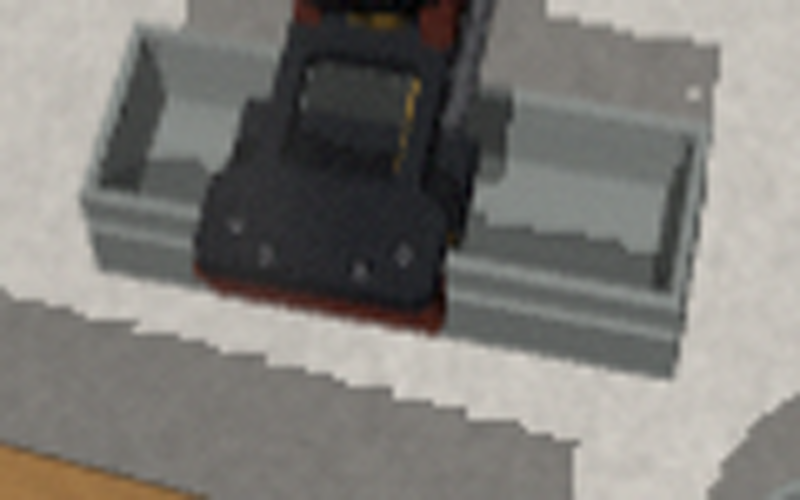

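The crop shows a light ledge under the top skirt, running (90,205)–(200,240) and (450,260)–(690,335). That is the middle tray's rim showing through the gap, so the trays are separating. The force of −1.1 N matches one tray. I'll carry it over.

Run:
```python
from h import *
p=[.5316,.3558]
servo_line([*p,.066],rate=.03); print(current_force(),current_finger_gap())
servo_line([*p,.17],rate=.1); f=[]
for _ in range(4): f.append(current_force()); sleep(.05)
print(np.round(np.mean(f,0),2))
# tray centre was ~2mm beyond the grip along x
pan=np.array([.6127,-.0095]); tgt=[pan[0]-.0015,pan[1]]
q=yq(92.2,[*tgt,.17]); print(current_orientation(),q)
move_ptp([*tgt,.175],q); print(current_finger_gap(),current_clock())
c=capture("side"); W=cloud(c); save(c,"s3")
m=(W[...,0]>.4)&(W[...,0]<.66)&(W[...,1]>.3)&(W[...,1]<.42)&(W[...,2]>.035)&(W[...,2]<.07)
print(np.percentile(W[m][:,2],[50,90,98]),rect(W[m]))
```

```text
[-0.19546341 -0.08965088 -0.90313934] 0.06151845511311146
[-0.28 -0.14 -0.57]
[ 7.27187231e-01  6.86438891e-01 -5.92419170e-04 -1.70611436e-04] [np.float64(0.7205511116803304), np.float64(-0.6934018282758129), np.float64(0.0), np.float64(0.0)]
0.06175488959825399 12.4083
[0.04359493 0.04675565 0.04767227] ((530.9592895507812, 356.41070556640625), (63.95756912231445, 189.5887908935547), 86.59980773925781)
```

View pics/s3.png

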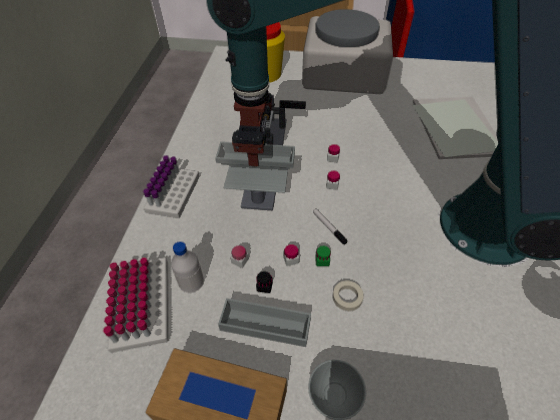

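One tray is held over the pan at (255,155). The remaining stack stands at rim height 46 mm, unmoved. Lowering now.

Run:
```python
from h import *
pan=[.6142,-.0095]
servo_line([*pan,.125],rate=.1)
print(servo_line([*pan,.112],rate=.02,contact_N=3),current_position(),current_force())
move_gripper(.088); print(current_finger_gap())
servo_line([*pan,.2],rate=.1)
c=capture("wrist"); W=cloud(c)
m=(W[...,2]>.118)&(W[...,2]<.14)&(abs(W[...,1]+.01)<.07)&(abs(W[...,0]-.61)<.13); print(m.sum(),rect(W[m]),np.percentile(W[m][:,2],[5,50,95]))
print(reds(c,W))
c=capture("top"); W=cloud(c);print(*reds(c,W),sep="\n")
m=(W[...,2]>.118)&(W[...,2]<.14)&(abs(W[...,1]+.01)<.07)&(abs(W[...,0]-.61)<.13); print(m.sum(),rect(W[m]) if m.sum()>5 else '')
print(current_clock())
```

```text
True [ 0.61447406 -0.00940784  0.11540016] [ 0.02153326 -0.04384612  4.64924738]
0.08810816817018463
5098 ((614.2891235351562, -8.578304290771484), (190.43984985351562, 62.29527282714844), 2.1116650104522705) [0.11903659 0.12513317 0.12665945]
[(np.int32(912), array([0.6261, 0.1901, 0.0444]), array([0.6258, 0.1911, 0.0429]), array([ 85., 176.])), (np.int32(671), array([0.5017, 0.1701, 0.0442]), array([0.5006, 0.1708, 0.0428]), array([119., 283.]))]
(np.int32(88), array([0.6218, 0.1895, 0.0468]), array([0.6217, 0.1884, 0.048 ]), array([243., 158.]))
(np.int32(95), array([0.4968, 0.1688, 0.0468]), array([0.4954, 0.1694, 0.0484]), array([250., 203.]))
(np.int32(99), array([ 0.4146, -0.2154,  0.0479]), array([ 0.4146, -0.2143,  0.0485]), array([389., 230.]))
170 ((570.5900268554688, -12.968185424804688), (95.5373306274414, 62.35073471069336), 1.770257830619812)
15.3333
```

```bash
cat >> h.py <<'E'
T=np.array([.6143,-.0088]); TY=2.1; U=np.array([np.cos(np.radians(TY)),np.sin(np.radians(TY))])
def view_pot(p,tag):
    c=capture("wrist"); save(c,tag); W=cloud(c)
    d=np.hypot(W[...,0]-p[0],W[...,1]-p[1])
    r=[x for x in reds(c,W) if np.hypot(*(x[1][:2]-p))<.05]
    print(tag,"reds",[(int(x[0]),x[2],x[3]) for x in r])
    ctr=min(r,key=lambda x:np.hypot(*(x[1][:2]-p)))[2][:2]
    b=W[(np.hypot(W[...,0]-ctr[0],W[...,1]-ctr[1])<.03)&(W[...,2]>.006)&(W[...,2]<.028)]
    R=rect(b); ang=R[2]%90
    print("body",len(b),R); return ctr,ang,R,c,W
def pick(p,tag):
    p=np.array(p); q=yq(90,[*p,.2]); move_gripper(.06); move_ptp([*p,.2],q)
    return view_pot(p,tag)
E
python3 - <<'E'
from h import *
ctr,a,R,c,W=pick([.6217,.192],"p0")
print(current_clock())
E
```

```text
p0 reds [(765, array([0.6234, 0.1924, 0.0437]), array([278., 195.]))]
body 187 ((624.081298828125, 192.3743896484375), (33.80239486694336, 33.132415771484375), 69.91753387451172)
18.375
```

View pics/p0.png

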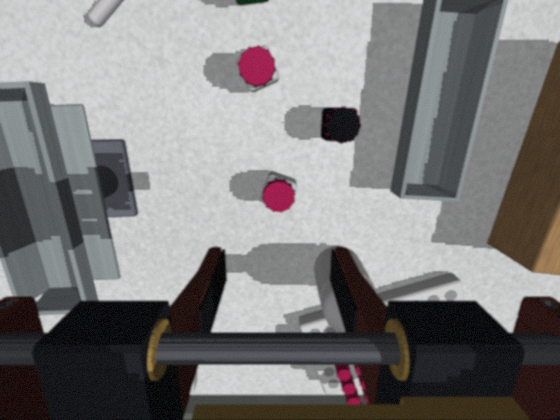

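The red pot is at (278,195), with a body corner showing its turn. The fitted body is 33.8 × 33.1 mm at 70°, which matches. The tray on the pan is at left, and the black pot is at (340,125). Picking the pot now.

```bash
cat >> h.py <<'E'
def grab(ctr,a):
    yaw=a if a>45 else a+90
    q=yq(yaw,[*ctr,.1]); move_ptp([*ctr,.09],q)
    if servo_line([*ctr,.010],q,rate=.1,contact_N=8): print("CONTACT",current_position(),current_force()); return False
    move_gripper(0); g1=current_finger_gap(); move_gripper(.05)
    servo_line([*ctr,.0292],q,rate=.05); move_gripper(0); g2=current_finger_gap()
    servo_line([*ctr,.2],q,rate=.15); g3=current_finger_gap(); print("gaps",g1,g2,g3); return g3>.030
def place(u,tag):
    s=T+u*U; q=yq(92.1,[*s,.2]); move_ptp([*s,.2],q); print("over",current_finger_gap())
    if current_finger_gap()<.03: return False
    servo_line([*s,.145],rate=.12)
    hit=servo_line([*s,.1288],rate=.025,contact_N=3); print("hit",hit,current_position(),current_force())
    move_gripper(.052); servo_line([*s,.22],rate=.15)
    c=capture("wrist"); save(c,tag); W=cloud(c)
    for r in reds(c,W,.12,.175):
        d=r[2][:2]-T; print("in tray u,v,z",np.round([d@U,d@[-U[1],U[0]]],4),r[2][2],r[0])
    m=(W[...,2]>.118)&(W[...,2]<.131)&(abs(W[...,1]-T[1])<.07)&(abs(W[...,0]-T[0])<.13); print("tray",rect(W[m]),current_clock())
    return True
E
python3 - <<'E'
from h import *
if grab(np.array([.6237,.1924]),69.9): place(.060,"q0")
E
```

```text
gaps 0.0335751212019822 0.03370583021247325 0.033254364027730125
over 0.03368432144937187
hit True [ 0.67383858 -0.00653561  0.12860262] [-0.03526349 -0.27931205  4.23686813]
in tray u,v,z [0.0608 0.0008] 0.1426 1379
tray ((628.8511352539062, -7.9582672119140625), (162.1312713623047, 62.1485481262207), 2.108654260635376) 27.7667
```

Run:
```python
from h import *
ctr,a,R,c,W=pick([.4975,.1715],"p1")
c0=(ctr+np.array(R[0])/1000)/2
if min(R[1])>28 and max(R[1])<38 and np.hypot(*(ctr-c0))<.004:
    if grab(c0,a): place(.020,"q1")
print(current_clock())
```

```text
p1 reds [(759, array([0.4978, 0.172 , 0.0435]), array([278., 193.]))]
body 186 ((498.8230285644531, 171.8129425048828), (34.34800720214844, 33.84024429321289), 22.644550323486328)
gaps 0.033706354976745394 0.03305865573845467 0.033499717385498055
over 0.03357115134907964
hit True [ 0.63389996 -0.00805594  0.12870777] [-0.35180819  0.99520737  4.44040598]
in tray u,v,z [0.0598 0.0008] 0.1427 1518
in tray u,v,z [0.0214 0.0008] 0.1425 1383
tray ((614.2024536132812, -8.570064544677734), (190.89906311035156, 62.20949172973633), 2.143373727798462) 40.5667
40.5667
```

Run:
```python
from h import *
for i,(p,u) in enumerate([([.4095,-.099],-.020),([.414,-.212],-.060)]):
    try: ctr,a,R,c,W=pick(p,f"p{2+i}")
    except Exception as e: print("ERR",repr(e)); break
    c0=(ctr+np.array(R[0])/1000)/2
    if not(min(R[1])>28 and max(R[1])<38 and np.hypot(*(ctr-c0))<.004): print("bad fit"); break
    if not grab(c0,a) or not place(u,f"q{2+i}"): print("STOP"); break
print(current_clock())
```

```text
p2 reds [(749, array([ 0.4121, -0.0993,  0.0431]), array([278., 195.]))]
body 178 ((411.6838073730469, -98.97969055175781), (33.774085998535156, 33.14072036743164), 86.54464721679688)
gaps 0.03378226822085904 0.03312090726415751 0.033533423151540245
over 0.03321106022883144
hit True [ 0.59398395 -0.0093999   0.12878666] [-1.01459335  0.91298691  5.83501622]
in tray u,v,z [0.0599 0.0007] 0.1439 1706
in tray u,v,z [0.0204 0.0009] 0.1427 1517
in tray u,v,z [-0.02    0.0008] 0.1428 1377
tray ((614.1969604492188, -8.563308715820312), (190.08212280273438, 62.14324951171875), 2.0487871170043945) 50.0583
p3 reds []
ERR ValueError('min() iterable argument is empty')
51.5417
```

The fourth pot isn't where it was, so it was probably knocked aside. Looking again.

```bash
python3 - <<'E'
from h import *
for n in ("wrist","side","top"):
    c=capture(n); W=cloud(c); save(c,n+"4"); print(n,*[(int(r[0]),r[2],r[3]) for r in reds(c,W,.01,.06)],sep="\n ")
E
python3 -c "
import cv2;a=cv2.resize(cv2.imread('pics/wrist4.png'),(400,300));b=cv2.resize(cv2.imread('pics/side4.png'),(400,300),interpolation=2);cv2.imwrite('pics/c5.png',cv2.hconcat([a,b]))"
```

```text
wrist
 (836, array([ 0.4587, -0.1833,  0.0434]), array([250., 154.]))
side
 (94, array([ 0.4563, -0.1801,  0.0461]), array([319., 155.]))
top
```

View pics/c5.png

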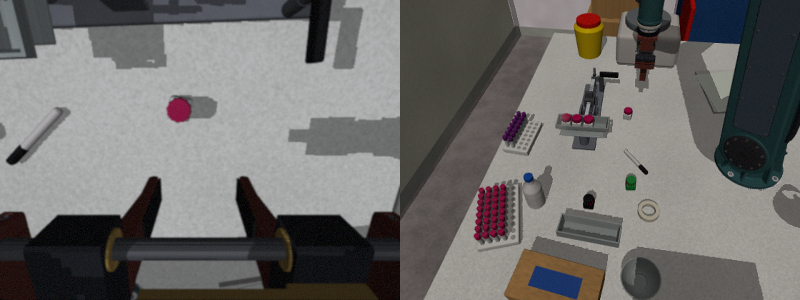

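The wrist view shows it upright at (250,154) px, about (0.458, −0.182). The side view shows three pots in the tray.

```bash
python3 - <<'E'
from h import *
ctr,a,R,c,W=pick([.4575,-.182],"p4")
c0=(ctr+np.array(R[0])/1000)/2
if min(R[1])>28 and max(R[1])<38 and np.hypot(*(ctr-c0))<.004:
    if grab(c0,a): place(-.060,"q4")
c=capture("side"); save(c,"s6")
print(current_clock())
E
python3 -c "
import cv2;a=cv2.resize(cv2.imread('pics/q4.png'),(400,300));b=cv2.resize(cv2.imread('pics/s6.png')[80:200,200:360],(400,300),interpolation=2);cv2.imwrite('pics/c6.png',cv2.hconcat([a,b]))"
```

```text
p4 reds [(763, array([ 0.4591, -0.1833,  0.0434]), array([280., 194.]))]
body 177 ((458.3448486328125, -182.6000213623047), (33.95887756347656, 33.5891227722168), 80.74308013916016)
gaps 0.03381199991614348 0.0337463159135802 0.03341272236329757
over 0.03355799269733383
hit True [ 0.55396929 -0.01082846  0.12869853] [-1.21324261  0.79341049  4.15523784]
in tray u,v,z [0.0595 0.0004] 0.1431 2063
in tray u,v,z [0.0206 0.0008] 0.1439 1712
in tray u,v,z [-0.0212  0.0009] 0.1431 1510
in tray u,v,z [-0.0612  0.0008] 0.1424 1397
tray ((614.2464599609375, -8.611873626708984), (190.49098205566406, 62.1479377746582), 2.041085958480835) 60.3833
60.4333
```

View pics/c6.png

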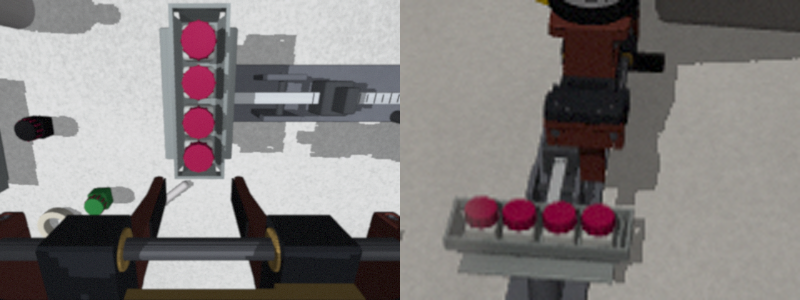

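All four caps sit in a row in the tray on the pan (pixels (198,40) to (198,157)), with the lock still closed. While the beam is locked I'll pre-slide the counterpoise to my estimate of about 95 mm, so the beam won't slam when freed.

```bash
cat >> h.py <<'E'
B=np.array([U[1],-U[0]])  # along beam towards more travel
def fin(c,W,y0=-.34,y1=-.12,zlo=.09):
    # fin top: highest dark points near the beam axis
    F0=np.array([.6192,-.1824])
    d=(W[...,:2]-F0); al=d@B; ac=d@U
    m=(abs(ac)<.02)&(W[...,1]<y1)&(W[...,1]>y0)&(W[...,2]>zlo)&(W[...,2]<.17)
    m=cv2.morphologyEx(m.astype(np.uint8),cv2.MORPH_OPEN,np.ones((2,2)))>0
    p=W[m]; 
    if len(p)<10: return None
    a=al[m]; zt=np.percentile(p[:,2],90); t=p[p[:,2]>zt-.006]
    return np.round((t.min(0)+t.max(0))/2,4),round(float(zt),4),rect(t),len(t)
E
python3 - <<'E'
from h import *
p=[.6192,-.1824]; q=yq(92.1,[*p,.2]); move_ptp([*p,.22],q); move_gripper(.05)
c=capture("wrist"); W=cloud(c); save(c,"f0"); print(fin(c,W,-.25,-.12,.105),current_clock())
E
```

```text
Traceback (most recent call last):
  File "h.py", line 74, in fin
    return np.round((t.min(0)+t.max(0))/2,4),round(float(zt),4),rect(t),len(t)
                     ~~~~~^^^
ValueError: zero-size array to reduction operation minimum which has no identity
```

View pics/f0.png

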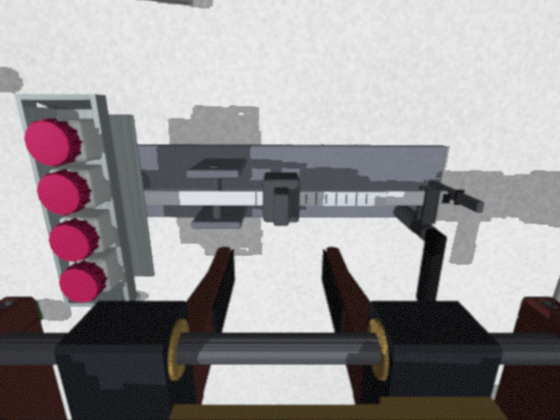

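Clear view: the fin is at (281,190), the pivot cheeks at about (216,192), and the lock blades at (430,200) with the bar running down to (430,300). My fin helper has a bug (NaN points let in by the mask opening); fixing that and sliding.

```bash
sed -i '/MORPH_OPEN/d' h.py
cat >> h.py <<'E'
def slide(f,dz_tip,d):
    """grip fin at f (xy), tip height, slide d along beam"""
    f=np.array(f); q=yq(92.1,[*f,.2]); move_ptp([*f,.17],q); move_gripper(.045)
    hit=servo_line([*f,dz_tip],rate=.06,contact_N=5); print("down",hit,current_position())
    if hit: return
    move_gripper(0); print("gap",current_finger_gap())
    e=f+d*B; servo_line([*e,dz_tip],rate=.04); print("slid",current_position(),current_force(),current_finger_gap())
    move_gripper(.035); servo_line([*e,.2],rate=.08)
E
python3 - <<'E'
from h import *
c=capture("wrist"); W=cloud(c); r=fin(c,W,-.25,-.12,.105); print(r)
if r and np.hypot(r[2][0][0]-619.2,r[2][0][1]+182.4)<5:
    slide(np.array(r[2][0])/1000,.097,.080)
    c=capture("wrist"); W=cloud(c); save(c,"f1"); print(fin(c,W,-.3,-.12,.105))
print(current_clock())
E
```

```text
(array([ 0.6213, -0.1825,  0.1188]), 0.121, ((621.2902221679688, -182.78866577148438), (29.247547149658203, 13.2499418258667), 1.9976255893707275), 509)
down False [ 0.62163739 -0.18294326  0.09749324]
gap 0.014100317902235373
slid [ 0.62418444 -0.2626698   0.09698749] [-0.15388487  1.02762874 -0.12484135] 0.013783024790898336
(array([ 0.6242, -0.2616,  0.1193]), 0.1215, ((624.2529296875, -261.75506591796875), (29.29193115234375, 13.971796035766602), 1.6022212505340576), 610)
68.325
```

Run:
```python
from h import *
p=[.545,-.335]; q=yq(92,[*p,.2]); move_ptp([*p,.22],q); move_gripper(.04)
c=capture("wrist"); W=cloud(c); save(c,"l0")
m=(W[...,2]>.106)&(W[...,2]<.12)&(abs(W[...,1]+.335)<.04)&(W[...,0]<.605)&(W[...,0]>.48)
print(rect(W[m]),m.sum(),np.nanpercentile(W[m][:,0],[0,2,98,100]))
for y in (92,182,-88,2):
    for pp in ((.54,-.335),(.59,-.385)):
        j=inverse_kinematics([*pp,.092],list(down(np.radians(y)))); print(y,pp,None if j is None else np.round(j,2))
print(np.round(current_joint_pos(),2),current_clock())
```

```text
((558.420654296875, -334.78106689453125), (81.2232437133789, 11.636423110961914), 2.5294559001922607) 1186 [0.51793792 0.52051061 0.59763095 0.59909393]
92 (0.54, -0.335) [-0.66  0.54  1.56 -0.    1.04 -2.27]
92 (0.59, -0.385) [-0.68  0.63  1.39 -0.    1.12 -2.28]
182 (0.54, -0.335) [-0.66  0.54  1.56 -0.    1.04  2.44]
182 (0.59, -0.385) [-0.68  0.63  1.39 -0.    1.12  2.43]
-88 (0.54, -0.335) [-0.66  0.54  1.56 -0.    1.04  0.87]
-88 (0.59, -0.385) [-0.68  0.63  1.39 -0.    1.12  0.86]
2 (0.54, -0.335) [-0.66  0.54  1.56 -0.    1.04 -0.7 ]
2 (0.59, -0.385) [-0.68  0.63  1.39 -0.    1.12 -0.71]
[-0.66  0.42  1.42  0.    1.3   0.88] 69.2167
```

View pics/l0.png

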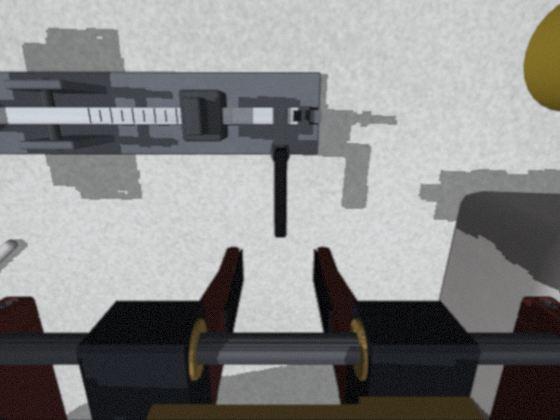

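The bar runs from (280,150) to (280,235) px and fits at 81 × 12 mm, as expected. Swinging it along the arc.

```bash
python3 - <<'E'
from h import *
A=np.array([.5917,-.3333]); r=.05
def pose(th):
    a=np.radians(182.5)+th; g=A+r*np.array([np.cos(a),np.sin(a)]); return [*g,.0925],list(down(np.radians(-87.5)+th))
p,q=pose(0); move_ptp([p[0],p[1],.15],q)
print(servo_line(p,q,rate=.06,contact_N=6),current_position())
move_gripper(0); print("gap",current_finger_gap())
for th in np.linspace(.15,1.59,11):
    p,q=pose(th); h=servo_line(p,q,rate=.04,contact_N=18)
    if h: print("stop",th); break
print(current_force(),current_finger_gap(),current_position())
move_gripper(.035); x=current_position(); servo_line([x[0],x[1],.22],rate=.1)
sleep(2.5)
c=capture("wrist"); W=cloud(c); save(c,"l1"); 
m=(W[...,2]>.106)&(W[...,2]<.12)&(np.hypot(W[...,0]-.59,W[...,1]+.36)<.07)&(W[...,1]<-.33)
print(rect(W[m]),m.sum()); print(fin(c,W,-.31,-.2,.085)); print(current_clock())
c=capture("side"); save(c,"s7"); W=cloud(c); print(fin(c,W,-.31,-.2,.085))
E
python3 -c "
import cv2;a=cv2.resize(cv2.imread('pics/l1.png'),(400,300));b=cv2.resize(cv2.imread('pics/s7.png')[80:200,200:360],(400,300),interpolation=2);cv2.imwrite('pics/c7.png',cv2.hconcat([a,b]))"
```

```text
False [ 0.54205369 -0.33571818  0.09287283]
gap 0.011882282971785247
[-9.60010671 -4.44883677  6.45608213] 0.011928865186127803 [ 0.59226082 -0.38285715  0.09265681]
((608.8505859375, -367.73126220703125), (45.71810531616211, 77.14433288574219), 2.627166748046875) 1206
(array([ 0.6232, -0.2614,  0.1226]), 0.1246, ((623.1159057617188, -261.2073974609375), (29.984821319580078, 14.382469177246094), 2.3964312076568604), 834)
79.4667
(array([ 0.6213, -0.262 ,  0.1244]), 0.1253, ((621.4183959960938, -262.09930419921875), (28.34803009033203, 20.037883758544922), 2.098621368408203), 42)
```

View pics/c7.png

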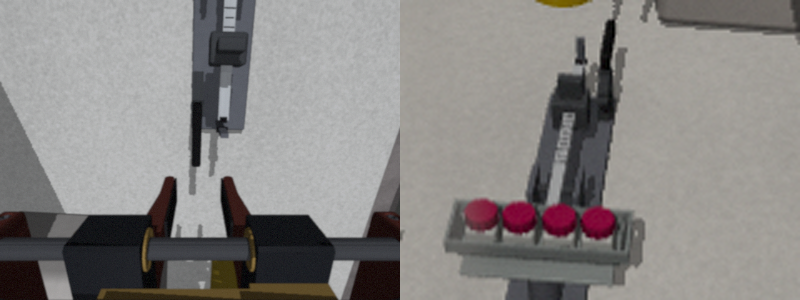

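The lock is open: the bar now runs alongside the beam at (197,135), and the side view still shows all pots in place. The fin rose about 3–4 mm, so the beam leans a little pan-low. I'll measure the slope from a beam-top profile against the locked view.

```bash
cat >> h.py <<'E'
def tilt(c,W,show=True):
    d=W[...,:2]-np.array([.6205,-.1824]); al=d@B; ac=d@U
    img=c["image"].astype(int); white=(img.min(-1)>120)
    m=(abs(ac)<.008)&(al>-.09)&(al<.16)&(W[...,2]>.055)&(W[...,2]<.105)&white
    a=al[m]; z=W[...,2][m]
    k=np.polyfit(a,z,1)
    for _ in range(3):
        r=abs(np.polyval(k,a)-z)<.004; k=np.polyfit(a[r],z[r],1)
    if show: print("beam slope",round(k[0],4),"n",r.sum(),"al",np.round([a[r].min(),a[r].max()],3),"z0",round(k[1],4))
    return k
E
python3 - <<'E'
from h import *
p=[.6242,-.2627]; q=yq(92.1,[*p,.2]); move_ptp([*p,.2],q); 
c=capture("wrist"); W=cloud(c); save(c,"f2")
W2=W; tilt(c,W); print(fin(c,W,-.31,-.2,.1))
# locked picture f1 not stored with depth; profile beam end / post
d=W[...,:2]-np.array([.6205,-.1824]); al=d@B; ac=d@U
for a in np.arange(.1,.21,.006):
    m=(abs(ac)<.007)&(abs(al-a)<.003)&(W[...,2]>.03)&(W[...,2]<.14); 
    if m.sum(): print(round(a,3),m.sum(),np.round(np.percentile(W[...,2][m],[50,95]),4),c["image"][m].mean().round())
mt=(W[...,2]>.1)&(W[...,2]<.16)&(abs(W[...,1]+.01)<.06)&(abs(W[...,0]-.61)<.11)
P=W[mt]; print("tray rim z", np.percentile(P[:,2],[5,50,95]))
c=capture("side"); W=cloud(c); tilt(c,W)
cv2.imwrite("pics/c8.png",cv2.resize(cv2.imread("pics/f2.png")[100:300,230:500],(800,592),interpolation=cv2.INTER_CUBIC)); print(current_clock())
E
```

```text
beam slope 0.0155 n 3316 al [-0.09  0.16] z0 0.0814
(array([ 0.6239, -0.2608,  0.1224]), 0.1248, ((624.0498657226562, -260.5718688964844), (29.754301071166992, 13.912886619567871), 2.412424325942993), 628)
0.1 96 [0.0847 0.086 ] 114.0
0.106 91 [0.0825 0.0858] 127.0
0.112 103 [0.0821 0.0832] 132.0
0.118 93 [0.0823 0.0834] 133.0
0.124 100 [0.0826 0.0837] 171.0
0.13 102 [0.0826 0.0836] 199.0
0.136 97 [0.0829 0.0841] 206.0
0.142 95 [0.0831 0.0841] 204.0
0.148 103 [0.0833 0.0844] 201.0
0.154 100 [0.0835 0.0846] 199.0
0.16 102 [0.0835 0.0849] 179.0
0.166 78 [0.0841 0.0855] 48.0
0.172 5 [0.0843 0.0845] 56.0
0.178 380 [0.0796 0.1092] 45.0
0.184 114 [0.0977 0.1092] 71.0
tray rim z [0.1087     0.11622649 0.12418332]
beam slope 0.0147 n 142 al [-0.09   0.158] z0 0.083
81.175
```

View pics/c8.png

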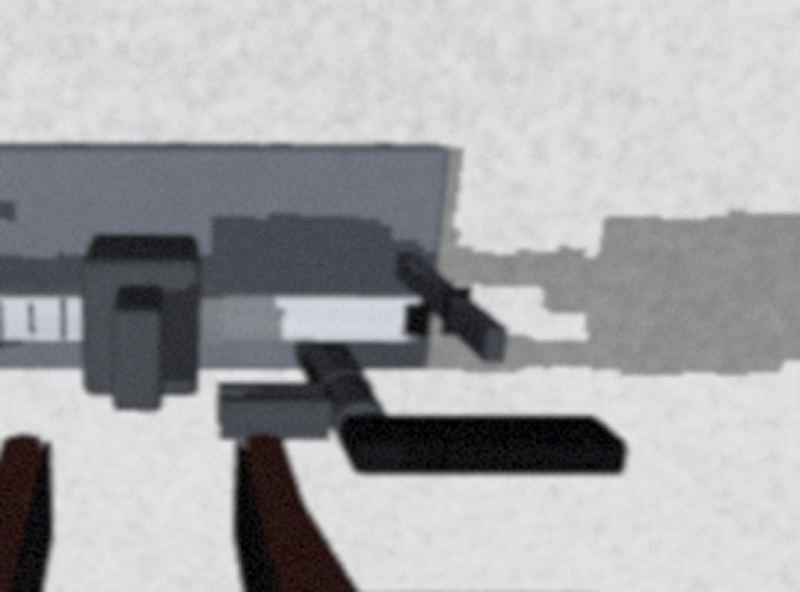

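Both cameras give +0.015 slope (counterpoise end high, so pan low). The black beam end is at about (415,320) in the crop, next to the post. I'll slide the counterpoise another 2.3 mm outward.

Run:
```python
from h import *
f=np.array([.6242,-.26267])-.0008*B
slide(f,.0995,.0031-.0008+.0)
p=[.6242,-.2627]; q=yq(92.1,[*p,.2]); move_ptp([*p,.2],q); sleep(2.5)
for i in range(2):
    c=capture("wrist"); W=cloud(c); tilt(c,W); print(fin(c,W,-.31,-.2,.1)); sleep(.3)
c=capture("side"); W=cloud(c); tilt(c,W); print(current_clock())
```

```text
down False [ 0.62454194 -0.26207826  0.10004696]
gap 0.013801458536711612
slid [ 0.62427504 -0.26416163  0.09922552] [ 1.34213778  0.78281336 -4.64949766] 0.01372272641706488
beam slope -0.0049 n 3301 al [-0.09  0.16] z0 0.0801
(array([ 0.624 , -0.2641,  0.1198]), 0.122, ((623.8563232421875, -264.1351623535156), (29.80586051940918, 13.283173561096191), 1.8006731271743774), 600)
beam slope -0.005 n 3310 al [-0.09  0.16] z0 0.0801
(array([ 0.6239, -0.2641,  0.1195]), 0.122, ((623.9478759765625, -264.00439453125), (29.67879295349121, 13.285775184631348), 2.362226724624634), 604)
beam slope -0.0023 n 135 al [-0.089  0.16 ] z0 0.0817
89.4333
```

Run:
```python
from h import *
c=capture("wrist"); W=cloud(c); save(c,"f3")
d=W[...,:2]-np.array([.6205,-.1824]); al=d@B; ac=d@U
dark=c["image"].max(-1)<70
for lo,hi,nm in ((.160,.172,"beam mark"),(.172,.20,"post")):
    m=(al>lo)&(al<hi)&(abs(ac)<.012)&dark&(W[...,2]>.05); print(nm,m.sum(),np.round(np.percentile(W[...,2][m],[5,25,50,75,95]),4),np.round(np.median(ac[m]),4))
p=[.45,-.25]; move_ptp([*p,.3],yq(92,[*p,.3]))
sleep(.5)
c=capture("top"); W=cloud(c); print(*[(int(r[0]),r[2]) for r in reds(c,W,.12,.175)],sep="\n"); tilt(c,W)
s=capture("side"); save(s,"s9"); W=cloud(s); tilt(s,W)
for r in reds(s,W,.12,.175):
    dd=r[2][:2]-T; print("pot",np.round([dd@U,dd@[-U[1],U[0]]],4),r[2][2])
m=(W[...,0]>.4)&(W[...,0]<.66)&(W[...,1]>.3)&(W[...,1]<.42)&(W[...,2]>.035)&(W[...,2]<.07)
print("stack",rect(W[m]),np.percentile(W[m][:,2],98))
print(current_clock())
a=cv2.resize(cv2.imread('pics/f3.png')[130:260,320:480],(390,320),interpolation=2);b=cv2.resize(s["image"],(400,300));a=cv2.resize(a,(400,300));cv2.imwrite('pics/c9.png',cv2.hconcat([a,b]))
```

```text
beam mark 63 [0.0786 0.0792 0.0796 0.0801 0.0805] 0.0001
post 310 [0.0545 0.0739 0.0824 0.098  0.108 ] 0.0023
(118, array([ 0.6717, -0.0077,  0.1478]))
(124, array([ 0.6316, -0.0084,  0.1468]))
(121, array([ 0.5906, -0.0113,  0.1484]))
(121, array([ 0.5515, -0.0119,  0.1463]))
beam slope -0.0031 n 249 al [-0.089  0.16 ] z0 0.0815
beam slope 0.0003 n 122 al [-0.088  0.158] z0 0.0815
pot [0.0569 0.0027] 0.145
pot [0.0179 0.0025] 0.145
pot [-0.0236  0.0007] 0.1449
pot [-0.062   0.0018] 0.1447
stack ((531.10791015625, 356.6135559082031), (64.06060791015625, 189.81954956054688), 86.60746765136719) 0.04812801945934975
90.9083
```

View pics/c9.png

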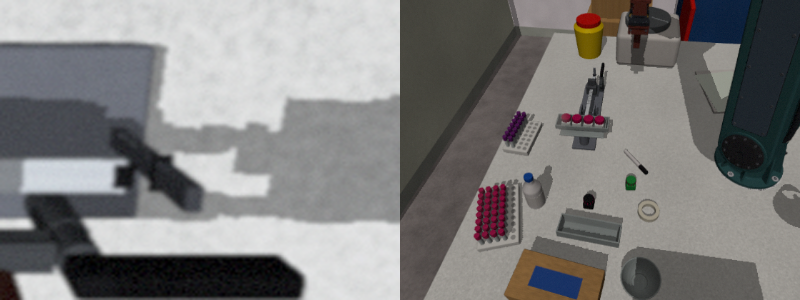

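Four views put the beam slope between −0.005 and 0.000 rad. All four pots are in the tray, the stack is where it was, and the arm is clear. Handing in.

```bash
python3 -c "
from bench import *
print(close_job(), current_clock())"
```

```text
the job is handed in; nothing more can be done
the job is handed in; nothing more can be done
```

I handed the job in at about 91 s of robot time, with every step done; no verdict was reported.

**What I did:**
- I lifted the top tray alone. The rest of the stack stayed put, with its rim at about 47 mm.
- I set the tray on the pan, within about 2 mm of the middle.
- I put the four red pots in a row in it. One pot had been knocked about 5 cm aside, and I found it again with the wrist camera.
- I slid the counterpoise 80 mm while the beam was locked, then turned the lock to its open stop. A second slide of about 2 mm levelled the freed beam.

**Last checks:**
- **Beam:** the slope measured between −0.005 and 0.000 rad from the wrist, top and side cameras; the limit is ±0.025.
- **Pots and tray:** all four pots were in the tray.
- **Lock:** the bar stood parallel to the beam, at the open stop.
- **Stack and bench:** the other two trays were within about 1 mm of their start. In the last picture nothing else looked moved.
- **Arm:** clear of everything.

**Checks that failed or disagreed:**
- The beam-mark against post-mark comparison was inconclusive, because I couldn't isolate the post's mark in the depth picture. Level therefore rests on the slope readings.
- Between the lock-closed and lock-open views the fin's rise suggested about 0.025 rad of tilt, but the measured slope was 0.015. I corrected by the slope.

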